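# Wind down the sharpening machine and check it with the tachometer

### The job

Turn the black speed dial on the sharpening machine fully anticlockwise, all the way to its off stop. Then pick up the hand tachometer, hold it level a few centimetres above the white dot on the disc with the window under its yellow nose looking straight down at the dot, keep it steady there for two seconds, and lay it back down on the cork mat, the same way up, without dropping it. Do not knock over the glue bottle or the glass jar.

Things in the scene. Friction and masses are not known exactly. Their poses are not given: they have to be found in the camera images.
- sharpener: Flat-disc sharpening machine, fixed to the bench: a grey box 220 (x) x 300 (y) x 80 mm high. Origin at the centre of its underside, z up; at yaw 0 its front (-x) faces the robot. On its flat top: the dial at its (-30, +92) mm and the steel disc, 144 mm across, its top 92 mm above the bench, centred at its (0, -70) mm, with a brass hub 16 mm across standing 6 mm above the disc.
- dial (a joint): Turn of the speed dial, rad: 0 = off stop (fully anticlockwise seen from above), grows clockwise to 4.7. It stays where it is left (friction about 0.06 N m). At 0 the bar lies along the machine's x with its white pointer mark towards the machine's front, at a small red tick on the housing.
- dial_grip (a point): Point on the dial's axis, 117 mm above the bench, turning with the dial. The dial has a flat round skirt 64 mm across, its top 94 mm above the bench, and across it an upright black bar grip, 61 mm long (this frame's x), 14 mm thick (y), its top 124 mm above the bench. A white mark on top of the bar is at its -x end. Around it lies an aluminium ring 88 mm across, 6 mm high.
- dot (a point): Centre of the white round reflective dot, 30 mm across, on top of the disc, 45 mm from the disc's axis, 93 mm above the bench. The disc turns only if pushed.
- tacho: Hand tachometer, 0.18 kg, 175 mm long, lying on the mat. Origin at the middle of its length on its underside, x towards the nose, z up. Black handle from x = -87.5 to +35 mm, 34 mm wide (y), 30 mm high; yellow nose from +35 to +87.5 mm, 50 mm wide, 36 mm high, with a green display on top.
- tacho_grip (a point): Grip point inside the tachometer's handle, near its centre of mass: 5 mm behind the middle, 15 mm above its underside; axes as the tachometer's.
- window (a point): Reading window in the underside of the yellow nose: 65 mm ahead of the tachometer's origin, on its centre line, flush with the underside. It looks along the tachometer's -z. Axes as the tachometer's.
- mat: Brown cork mat 220 (x) x 120 (y) x 6 mm, fixed on the bench at one side of the machine. Origin at the centre of its underside.
- glue: Yellow glue bottle, 60 mm across, 170 mm high, standing. Origin at the centre of its underside.
- jar: Amber glass jar with a pale paper label and a steel lid, 68 mm across, 100 mm high, standing. Origin at the centre of its underside.
There are look-alikes about, which are no part of the job. There is more than one size of the tacho; the one meant has the size given above.

How it is judged:
By the outcome, as a careful person would: the job done as asked, in the order asked, and still so for the second after the job is handed in, with the robot touching nothing.
It also fails if it takes over 69 s, if anything falls off the work surface, if the arm or the gripper's body presses on something with over 40 N, if the wrist force passes 120 N, or if a joint passes its speed limit or range.

### The arm

A 6-joint arm with a two-finger parallel gripper is mounted at the origin on the work surface. World frame = base frame: x ahead of the robot, y to its left, z up, the work surface at z = 0. Lengths are in mm, angles in degrees, forces in N, time in s.
With the tool pointing down it reaches from about 325 to 850 mm from the base axis. Payload 15.5 kg.
Tool frame: the origin (TCP) lies between the finger pads; the fingertips stand 25 mm ahead of it and the grasp point (between the pads) lies 6 mm ahead of it; z points along the fingers, y is the line along which they close (so a half turn about z gives the same grasp; the last joint's range is limited). The gripper opens to 91 mm and grips with 3 to 60 N. Pads are 32 mm wide; open, the fingers measure 118 mm over their backs; the gripper's body (76 mm by 178 mm) begins 60 mm behind the grasp point.
Start: joints at [67.466, 28.281, 77.091, -0, 74.628, -5.472], TCP at [183.381, 597.493, 238.915] pointing down, gripper open.
Joint ranges: [-166.48, 166.48], [-47.26, 123.95], [12.59, 153.08], [-70.14, 250.14], [6.76, 159.57], [-176.63, 176.63]. Speed limits (degrees/s): [108.29, 108.29, 147.25, 172.46, 172.46, 172.46].

### API

Orientations are given as a 3x3 rotation matrix whose columns are the frame's x, y, z axes.
In Python, from plant import bot, viewer, spotter gives the robot as it stands.
- The arm moves only by the shell command python3 -m handwheel 'ROWS'. ROWS is JSON, a list of rows, each a list of 5 numbers: the shift along the tool's x, y, z in units of 50 mm (1.0 is 50 mm), then the turn about the tool's z in units of 8 degrees (1.0 is 8 degrees), then the gripper command: -1 is shut, 1 is fully open, values between are in proportion. A call has exactly 5 rows; each row shifts and turns the commanded pose from where the row before left it, along the tool's axes as they then stand; what a row does not reach is not made up. A row lasts 1/10 s, in which the tool goes at most 50 mm and 8.59 degrees, less where a joint would pass 70% of its speed; a pose out of reach is approached as far as the arm can. A call is refused whole if a number of a shift passes 1 or a number of a turn 1, either way. A call with a gripper value outside its range is refused whole. The fingers move at their own pace and stop on an object; the grip force is fixed at half the most. Time passes only in rows, so rows that do not move let the fingers close, or fill a call up. It gives the time, the measured TCP pose, the force, the opening and the grip force at its end, in the units of the state.
- bot.read_state(): the state, without advancing time (a new reading comes with each control period).
- viewer.capture(name): name is "scene" or "top"; returns a dict with "frame" (400x640x3 uint8, red, green, blue), "fx", "fy", "cx", "cy" (pixels), "D" ([k1, k2, p1, p2, k3] as OpenCV has them; the pictures are not rectified), "extrinsics" (4x4, takes a point from camera to world coordinates). Camera axes: x right, y down, z forward; pixel columns grow to the right and rows downward; lengths in mm; the calibration is good to about 2 mm. A picture is of the moment at which its call begins. There is no depth.
- bot.job_done(): hands the job in; it is judged then, once.
Trained networks look in a picture, given as the dict that the camera call returned (one of the last four; its "shot" number tells which), for a name from the list of things; names that differ only in an ending like _2 or _b are one class to them, and where a whole thing is asked for, a point or a joint stands for the part that bears it (a point fixed in the world has none). Each returns a list of dicts, best first, with "conf" (0 to 1); they miss things now and then, are a little off and sometimes report something else, mostly with a low value. They report only what shows in the picture. A call takes as long as a camera call. They do not tell look-alikes from the thing itself.
- spotter.boxes_of(query, picture): "centre" ([row, column] in pixels, amid what is visible of it).
- spotter.landmark_of(query, picture): "centre" ([row, column] in pixels: a listed point, or the origin of a listed thing).
The state is a dict: "clock": time; "qpos": joint angles; "joint_velocities": joint speeds; "joint_torque": joint torques, N m; "position": TCP position; "orientation": TCP orientation; "ft_force": force on the tool from outside, world axes, zero at the start; "wrist_torque": the same for the moment, N m; "opening": opening from 0.0 (shut) to 1.0 (fully open); "finger_force": force on a finger pad.
Only numpy, scipy, OpenCV 4.12 (cv2) and the standard library are available. Lean on these libraries where they do the work, as an engineer would, in place of code of your own. Each camera call takes 0.05 s, during which the arm holds its last target. There are 200 camera calls.

## Working session

There is one attempt and no reset: what is moved stays moved. The work goes in short steps, Python scripts to look and compute and a shell command to move; the robot and the scene stay as the last step left them, time stands still between calls to the robot, and variables do not carry over. Pictures are saved under pics/ and viewed, at most 10 in all, crops included, and the job is handed in when it is done.

```bash
mkdir -p pics; ls
cat > h.py <<'E'
import numpy as np, cv2
from plant import bot, viewer, spotter
def K(c): return np.array([[c['fx'],0,c['cx']],[0,c['fy'],c['cy']],[0,0,1.]])
def ray(c,rc):
    u=cv2.undistortPoints(np.array([[[rc[1],rc[0]]]],float),K(c),np.array(c['D'],float))[0,0]
    T=np.array(c['extrinsics']); return T[:3,3],T[:3,:3]@np.array([u[0],u[1],1.])
def at(c,rc,z):
    o,d=ray(c,rc); return o+d*(z-o[2])/d[2]
def px(c,p):
    T=np.linalg.inv(np.array(c['extrinsics'])); r,_=cv2.Rodrigues(T[:3,:3])
    q,_=cv2.projectPoints(np.array(p,float).reshape(-1,1,3),r,T[:3,3],K(c),np.array(c['D'],float)); return q[:,0,::-1]
def save(c,n): cv2.imwrite('pics/'+n,c['frame'][:,:,::-1])
E
python3 - <<'E'
from h import *
Z=dict(sharpener=0,dial_grip=117,dot=93,tacho=6,tacho_grip=21,window=6,mat=0,glue=0,jar=0)
cs={n:viewer.capture(n) for n in('scene','top')}
for n,c in cs.items():
    save(c,n+'0.png'); print(n,np.array(c['extrinsics'])[:3].round(2).tolist(),c['fx'])
    for q,z in Z.items():
        for r in spotter.landmark_of(q,c):
            if r['conf']>.2: print(q,np.round(r['centre']),round(r['conf'],2),at(c,r['centre'],z).round())
s=bot.read_state(); print(s['position'],s['orientation'],s['clock'],s['opening'])
E
```

```text
pics
scene [[-0.21, 0.77, -0.6, 1260.09], [0.98, 0.16, -0.14, 128.0], [-0.01, -0.62, -0.78, 1149.11]] 462.87874079024715
sharpener [259. 346.] 0.88 [570.  44.   0.]
dial_grip [226. 384.] 0.95 [517. 133. 117.]
dial_grip [218. 223.] 0.64 [ 581. -306.  117.]
dot [225. 311.] 0.67 [539. -64.  93.]
tacho [144. 267.] 0.86 [ 170. -309.    6.]
tacho [203. 224.] 0.8 [ 452. -369.    6.]
tacho [258. 216.] 0.66 [ 648. -324.    6.]
tacho [159. 200.] 0.64 [ 288. -517.    6.]
tacho_grip [141. 268.] 0.65 [ 171. -303.   21.]
tacho_grip [198. 224.] 0.63 [ 445. -367.   21.]
tacho_grip [156. 197.] 0.55 [ 290. -520.   21.]
window [163. 212.] 0.94 [ 298. -468.    6.]
window [164. 268.] 0.83 [ 262. -281.    6.]
window [218. 221.] 0.66 [ 509. -357.    6.]
mat [205. 226.] 0.81 [ 453. -363.    0.]
glue [295. 441.] 0.89 [633. 318.   0.]
jar [260. 215.] 0.89 [ 654. -325.    0.]
top [[0.02, -1.0, 0.1, 337.09], [-1.0, -0.01, 0.02, -73.48], [-0.02, -0.1, -1.0, 1169.85]] 361.7604471447111
sharpener [162. 289.] 0.57 [582.  40.   0.]
sharpener [161. 318.] 0.44 [586. -55.   0.]
dial_grip [170. 256.] 0.84 [532. 127. 117
[... 164 characters left out ...]
   6.]
tacho [259. 458.] 0.69 [ 274. -508.    6.]
tacho [205. 414.] 0.62 [ 446. -366.    6.]
tacho_grip [205. 412.] 0.94 [ 443. -358.   21.]
tacho_grip [293. 395.] 0.59 [ 166. -302.   21.]
window [262. 389.] 0.71 [ 262. -286.    6.]
window [181. 410.] 0.61 [ 523. -357.    6.]
window [254. 445.] 0.56 [ 291. -467.    6.]
mat [205. 412.] 0.61 [ 446. -364.    0.]
glue [139. 205.] 0.78 [658. 325.   0.]
jar [198. 414.] 0.74 [ 470. -367.    0.]
jar [146. 402.] 0.72 [ 642. -331.    0.]
[183.39003851 597.51136933 238.9313829 ] [[-9.55997493e-01  2.93374831e-01  3.91542729e-05]
 [ 2.93374832e-01  9.55997493e-01  3.01497544e-05]
 [-2.85862077e-05  4.03099678e-05 -9.99999999e-01]] 1.0 1.0035584921719798
```

View pics/top0.png

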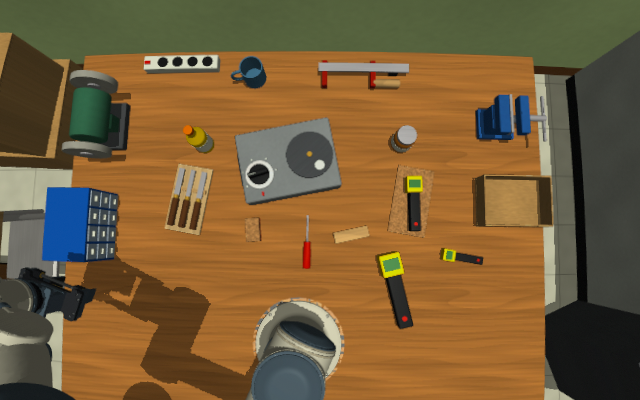

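Run:
```python
import cv2,numpy as np
a=cv2.imread('pics/scene0.png');b=cv2.imread('pics/top0.png')
def cr(i,r0,r1,c0,c1): return cv2.resize(i[r0:r1,c0:c1],(400,300),interpolation=cv2.INTER_CUBIC)
cv2.imwrite('pics/c1.png',np.vstack([np.hstack([cr(b,120,225,230,370),cr(b,165,315,360,560)]),np.hstack([cr(a,190,265,290,390),cr(a,130,235,170,310)])]))
```

```text
(no output)
```

View pics/c1.png

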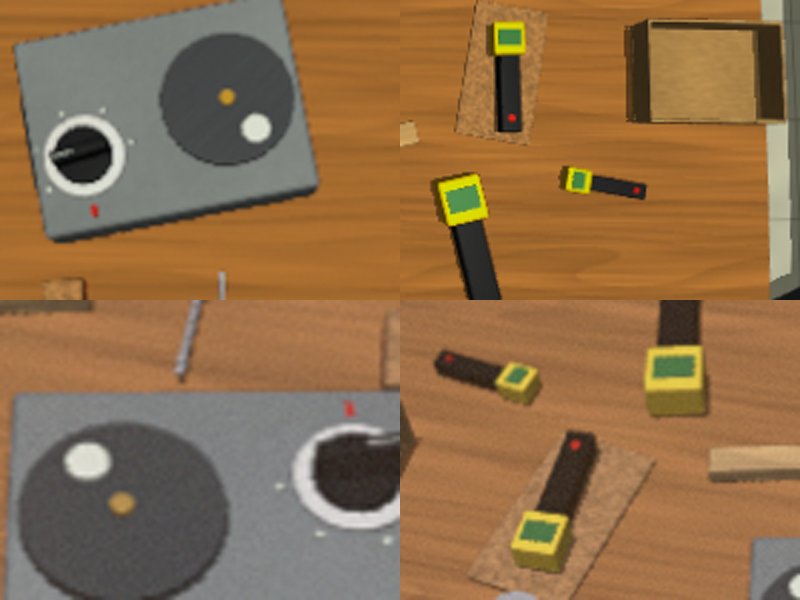

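Three tachometers show in the top view: on the mat (205,414), a larger one at (290,394) and a smaller one at (258,460). The one on the mat fits: about 175 mm long, lying on the cork, confirmed in the crop. The dial pointer is at about (172,247), pointing left (+y), with the red tick at (193,263). So the dial has to turn about 90° or more anticlockwise.

```bash
cat > m.py <<'E'
from h import *
def blob(c,lo,hi,near,R):
    h=cv2.cvtColor(c['frame'],cv2.COLOR_RGB2HSV); m=cv2.inRange(h,np.array(lo),np.array(hi))
    k=np.zeros_like(m); cv2.circle(k,(int(near[1]),int(near[0])),R,255,-1); m&=k
    n,l,s,ce=cv2.connectedComponentsWithStats(m)
    if n<2: return None
    i=1+np.argmax(s[1:,4]); return ce[i][::-1],s[i,4],(l==i).astype(np.uint8)
E
python3 - <<'E'
from m import *
T=dict(top=viewer.capture('top'),scene=viewer.capture('scene'))
near=dict(top=dict(ring=(173,260),dot=(164,320),hub=(154,309),tick=(193,263),green=(184,414),red=(225,416),yel=(184,414),handle=(210,414)),
 scene=dict(ring=(230,380),dot=(230,312),hub=(240,320),tick=(217,377),green=(211,219),red=(180,230),yel=(211,219),handle=(192,227)))
spec=dict(ring=((0,0,150),(180,60,255),24,86),dot=((0,0,170),(180,60,255),9,93),hub=((10,100,100),(30,255,255),6,98),tick=((0,150,100),(8,255,255),8,80),
 green=((40,60,50),(85,255,255),12,42),red=((0,120,80),(12,255,255),7,36),yel=((25,150,120),(34,255,255),18,42),handle=((0,0,0),(180,255,55),30,36))
for n,c in T.items():
    for k,(lo,hi,R,z) in spec.items():
        b=blob(c,lo,hi,near[n][k],R)
        if b is None: print(n,k,None);continue
        p,a,m=b
        if k=='ring':
            ct=max(cv2.findContours(m,0,1)[0],key=cv2.contourArea); e=cv2.fitEllipse(cv2.convexHull(ct)); print('  ell',np.round(e[0],1),np.round(e[1],1)); p=e[0][::-1]
        if k in('yel','handle'):
            q=cv2.boxPoints(cv2.minAreaRect(cv2.findNonZero(m)))
            print('  corners',[at(c,r[::-1],z)[:2].round().tolist() for r in q])
        print(n,k,np.round(p,1),a,at(c,p,z).round(1))
E
python3 - <<'E'
import cv2,numpy as np
a=cv2.imread('pics/scene0.png');b=cv2.imread('pics/top0.png')
f=lambda i,r,c:cv2.resize(i[r:r+40,c:c+40],(400,400),interpolation=cv2.INTER_NEAREST)
cv2.imwrite('pics/c2.png',np.hstack([f(b,152,238),f(a,208,364)]))
E
```

```text
ell [258.9 173.9] [28.2 29. ]
top ring [173.9 258.9] 315 [526.8 123.7  86. ]
top dot [164.2 319.3] 69 [557.5 -60.2  93. ]
top hub [153.5 308.8] 28 [589.  -27.9  98. ]
top tick [193.3 262.6] 7 [468.1 111.6  80. ]
top green [182.9 414.2] 74 [ 512.5 -359.4   42. ]
top red [223.5 415.5] 16 [ 385.  -363.8   36. ]
  corners [[534.0, -337.0], [535.0, -385.0], [487.0, -384.0], [486.0, -336.0]]
top yel [183.6 414. ] 150 [ 510.1 -358.8   42. ]
  corners [[481.0, -338.0], [483.0, -375.0], [365.0, -378.0], [363.0, -341.0]]
top handle [210.9 413.4] 420 [ 424.5 -357.5   36. ]
  ell [378.5 233.6] [26.2 32. ]
scene ring [233.6 378.5] 272 [524.6 123.2  86. ]
scene dot [229.6 311.5] 71 [553.5 -60.3  93. ]
scene hub [240.5 320. ] 30 [587.  -28.8  98. ]
scene tick [217. 377.] 3 [464.3 111.4  80. ]
scene green [210.5 217.9] 63 [ 508.7 -361.5   42. ]
scene red [180.4 230.8] 14 [ 381.5 -365.2   36. ]
  corners [[529.0, -382.0], [507.0, -382.0], [519.0, -339.0], [540.0, -340.0]]
scene yel [214.8 216.3] 38 [ 524.8 -360.8   42. ]
  corners [[438.0, -346.0], [368.0, -358.0], [369.0, -345.0], [439.0, -333.0]]
scene handle [187.1 234.4] 40 [ 406.1 -344.8   36. ]
```

View pics/c2.png

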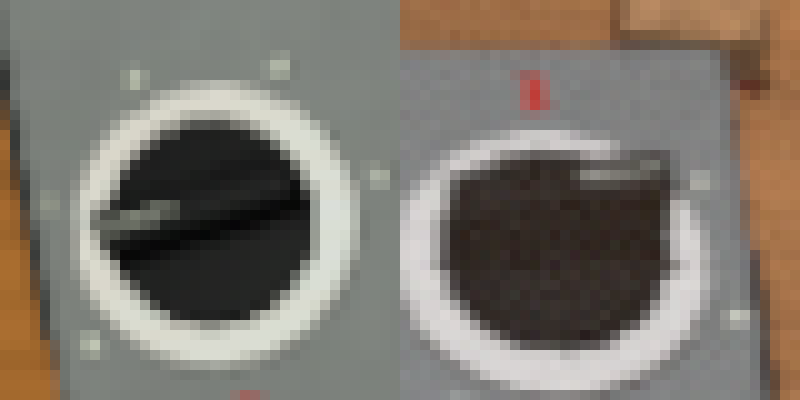

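The ring centre is at (526,123.5), machine yaw is about 11.5°, and the bar pointer heading is about 103°. That means an 88° anticlockwise turn (tool turn negative). Next I move above the dial and align the fingers across the bar.

```bash
for i in 1 2 3; do python3 -m handwheel '[[-0.622,-0.47,0.04,0,1],[-0.622,-0.47,0.04,0,1],[-0.622,-0.47,0.04,0,1],[-0.622,-0.47,0.04,0,1],[-0.622,-0.47,0.04,0,1]]' | tail -c 700; done
for i in 1 2; do python3 -m handwheel '[[0,0,0,0.75,1],[0,0,0,0.75,1],[0,0,0,0.75,1],[0,0,0,0.75,1],[0,0,0,0.75,1]]' >/dev/null; done
cat > go.py <<'E'
import sys
from h import *
def st(t=None,ya=None):
    s=bot.read_state(); R=np.array(s['orientation']); p=np.array(s['position'])
    y=np.degrees(np.arctan2(R[1,1],R[0,1])); print('t',round(s['clock'],2),'p',p.round(1),'yang',y.round(1),'open',round(s['opening'],3),'ff',np.round(s['finger_force'],1),'F',np.round(s['ft_force'],1),'M',np.round(s['wrist_torque'],2),'q',np.round(s['qpos'],0), 'tilt',R[2].round(3))
    if t is not None: print('units xyz',(R.T@(np.array(t)-p)/50).round(3))
    if ya is not None: print('turn units',round(((y-ya+90)%180-90)/8,2))
if __name__=='__main__':
    a=[float(x) for x in sys.argv[1:]]; st(a[:3] or None, a[3] if len(a)>3 else None)
E
python3 go.py 526 123.5 123 13
python3 - <<'E'
from m import *
a=viewer.capture('top');b=viewer.capture('scene')
print(px(a,[[526,123.5,117]]),px(b,[[526,123.5,117]]))
f=lambda i,r,c:cv2.resize(i['frame'][r:r+60,c:c+60,::-1],(400,400),interpolation=cv2.INTER_NEAREST)
cv2.imwrite('pics/c3.png',np.hstack([f(a,140,230),f(b,190,350)]))
E
```

```text
clock: 1.6
position: [298.2, 438.3, 229.0]
orientation: [[-0.956, 0.293, 0.0], [0.293, 0.956, 0.0], [-0.0, 0.0, -1.0]]
ft_force: [0.2, 0.7, 0.3]
opening: 0.998
finger_force: 0.0
clock: 2.1
position: [412.6, 280.2, 219.0]
orientation: [[-0.956, 0.293, 0.0], [0.293, 0.956, 0.0], [-0.0, 0.0, -1.0]]
ft_force: [0.4, 0.8, 0.2]
opening: 1.0
finger_force: 0.0
clock: 2.6
position: [526.8, 122.1, 209.0]
orientation: [[-0.956, 0.294, 0.0], [0.294, 0.956, 0.0], [-0.0, 0.0, -1.0]]
ft_force: [-0.3, 0.8, 0.8]
opening: 1.003
finger_force: 0.0
t 3.6 p [526.  123.7 209. ] yang 12.7 open 1.0 ff 0.0 F [-0.7  0.   0.8] M [-0.07  0.06 -0.01] q [ 7. 23. 91.  0. 65. -6.] tilt [-0.  0. -1.]
units xyz [-0.003 -0.     1.72 ]
turn units -0.04
[[172.34514451 257.15661612]] [[227.64302988 379.51472195]]
```

View pics/c3.png

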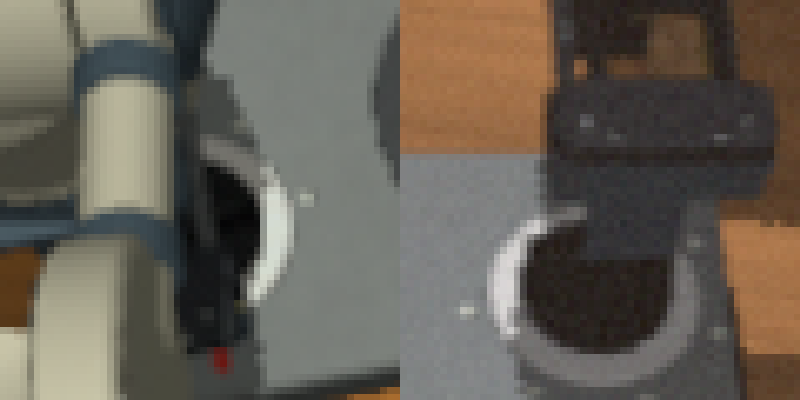

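The gripper is over the dial, with the fingers on either side of the bar. Descending and closing next.

```bash
python3 -m handwheel '[[0,0,0.4,0,1],[0,0,0.4,0,1],[0,0,0.4,0,1],[0,0,0.3,0,1],[0,0,0.22,0,1]]' | tail -4
python3 go.py
python3 -m handwheel '[[0,0,0,0,-1],[0,0,0,0,-1],[0,0,0,0,-1],[0,0,0,0,-1],[0,0,0,0,-1]]' | tail -4
python3 -m handwheel '[[0,0,0,0,-1],[0,0,0,0,-1],[0,0,0,0,-1],[0,0,0,0,-1],[0,0,0,0,-1]]' >/dev/null
python3 go.py
```

```text
orientation: [[-0.227, 0.974, -0.001], [0.974, 0.227, -0.0], [0.0, -0.001, -1.0]]
ft_force: [-0.6, 0.3, 0.7]
opening: 0.999
finger_force: 0.0
t 4.2 p [525.6 123.6 122. ] yang 13.1 open 0.999 ff 0.0 F [-0.6  0.3  0.7] M [-0.11  0.01  0.02] q [ 7. 30. 97. -0. 53. -6.] tilt [ 0.    -0.001 -1.   ]
orientation: [[-0.224, 0.975, 0.001], [0.975, 0.224, 0.0], [-0.0, 0.001, -1.0]]
ft_force: [1.1, 0.6, 0.0]
opening: 0.595
finger_force: 0.0
t 5.2 p [526.2 123.6 123. ] yang 12.9 open 0.154 ff 5.4 F [-0.9  0.6 -0.6] M [0.11 0.41 0.06] q [ 7. 30. 96. -0. 54. -6.] tilt [-0.     0.001 -1.   ]
```

```bash
python3 -m handwheel '[[0,0,0,0,-1],[0,0,0,0,-1],[0,0,0,0,-1],[0,0,0,0,-1],[0,0,0,0,-1]]' >/dev/null; python3 go.py
python3 -m handwheel '[[0,0,0,-0.8,-1],[0,0,0,-0.8,-1],[0,0,0,-0.8,-1],[0,0,0,-0.8,-1],[0,0,0,-0.8,-1]]' >/dev/null; python3 go.py
python3 -m handwheel '[[0,0,0,-0.8,-1],[0,0,0,-0.8,-1],[0,0,0,-0.8,-1],[0,0,0,-0.8,-1],[0,0,0,-0.8,-1]]' >/dev/null; python3 go.py
python3 -m handwheel '[[0,0,0,-0.4,-1],[0,0,0,-0.4,-1],[0,0,0,-0.4,-1],[0,0,0,-0.4,-1],[0,0,0,0,-1]]' >/dev/null; python3 go.py
```

```text
t 5.7 p [526.1 123.6 123. ] yang 12.9 open 0.148 ff 30.0 F [ 2.1  0.9 -0.3] M [ 0.04 -0.51  0.01] q [ 7. 30. 97.  0. 54. -6.] tilt [-0.  0. -1.]
t 6.2 p [526.5 123.9 123. ] yang 45.2 open 0.151 ff 30.0 F [ 4.4  2.5 -2.7] M [ 0.59 -0.92 -0.06] q [  7.  30.  96.   0.  54. -38.] tilt [-0.     0.001 -1.   ]
t 6.7 p [526.6 124.2 123. ] yang 77.2 open 0.156 ff 30.0 F [ 6.4  6.5 -5. ] M [ 1.27 -1.11 -0.02] q [  7.  30.  96.   0.  53. -70.] tilt [-0.001  0.001 -1.   ]
t 7.2 p [526.7 124.4 123. ] yang 89.9 open 0.15 ff 30.0 F [ 5.9  8.2 -4.5] M [ 1.48 -1.05  0.07] q [  7.  30.  96.   0.  53. -83.] tilt [-0.001  0.001 -1.   ]
```

```bash
python3 -m handwheel '[[0,0,0,-0.4,-1],[0,0,0,-0.4,-1],[0,0,0,-0.25,-1],[0,0,0,0,-1],[0,0,0,0,-1]]' >/dev/null; python3 go.py
python3 -m handwheel '[[0,0,0,-0.25,-1],[0,0,0,0,-1],[0,0,0,0,-1],[0,0,0,0,-1],[0,0,0,0,-1]]' >/dev/null; python3 go.py
python3 -m handwheel '[[0,0,0,-0.25,-1],[0,0,0,0,-1],[0,0,0,0,-1],[0,0,0,0,-1],[0,0,0,0,-1]]' >/dev/null; python3 go.py
```

```text
t 7.7 p [526.6 124.4 123. ] yang 98.1 open 0.153 ff 30.0 F [ 5.9  8.6 -3.9] M [ 1.7  -1.01  0.07] q [  7.  30.  96.   0.  53. -91.] tilt [-0.002  0.001 -1.   ]
t 8.2 p [526.7 124.4 123. ] yang 100.1 open 0.151 ff 30.0 F [ 6.   9.1 -4.1] M [ 1.73 -1.01  0.09] q [  7.  30.  96.   0.  53. -93.] tilt [-0.002  0.001 -1.   ]
t 8.7 p [526.6 124.5 123. ] yang 102.1 open 0.154 ff 30.0 F [ 5.2  8.7 -4.7] M [ 1.73 -1.02 -0.47] q [  7.  30.  96.   0.  53. -95.] tilt [-0.002  0.001 -1.   ]
```

The moment jumps at 102°, so the stop is reached. One more small push, then a look, then release.

```bash
python3 -m handwheel '[[0,0,0,-0.2,-1],[0,0,0,0,-1],[0,0,0,0,-1],[0,0,0,0,-1],[0,0,0,0,-1]]' >/dev/null; python3 go.py
python3 -m handwheel '[[0,0,0,0,0.2],[0,0,0,0,1],[0,0,0,0,1],[0,0,0,0,1],[0,0,0,0,1]]' >/dev/null; python3 go.py
python3 -m handwheel '[[0,0,0,0,1],[0,0,0,0,1],[0,0,0,0,1],[0,0,0,0,1],[0,0,0,0,1]]' >/dev/null
python3 -m handwheel '[[0,0,-0.4,0,1],[0,0,-0.6,0,1],[0,0,-0.8,0,1],[0,0,-0.8,0,1],[0,0,-0.8,0,1]]' >/dev/null;
python3 go.py 441 -361.5 170
```

```text
t 9.2 p [526.6 124.5 123. ] yang 103.7 open 0.159 ff 30.6 F [ 5.4  9.2 -3.4] M [ 1.64 -0.98 -1.05] q [  7.  30.  96.   0.  53. -97.] tilt [-0.002  0.001 -1.   ]
t 9.7 p [525.8 123.6 122.9] yang 103.7 open 0.566 ff 0.0 F [-0.3 -0.4  0.5] M [ 0.1   0.03 -0.04] q [  7.  30.  97.  -0.  54. -97.] tilt [ 0. -0. -1.]
t 10.7 p [525.6 123.6 294.6] yang 103.7 open 0.998 ff 0.0 F [ 1.5 -0.2  0.2] M [ 0.05  0.   -0.02] q [  7.  18.  85.  -0.  77. -97.] tilt [ 0.  0. -1.]
units xyz [ 3.947 -9.023  2.492]
```

```bash
python3 -m handwheel '[[0,0,0,0.3,1],[0,0,0,0.3,1],[0,0,0,0.3,1],[0,0,0,0.3,1],[0,0,0,0.29,1]]' >/dev/null; python3 go.py 443 -362.6 150 91.8
```

```text
t 11.2 p [525.8 123.6 292.9] yang 91.7 open 0.999 ff 0.0 F [0.3 0.  0.6] M [0.02 0.03 0.02] q [  7.  18.  85.   0.  77. -85.] tilt [ 0.  0. -1.]
units xyz [ 1.947 -9.671  2.858]
turn units -0.01
```

```bash
for i in 1 2 3; do python3 -m handwheel '[[0.13,-0.645,0.19,0,1],[0.13,-0.645,0.19,0,1],[0.13,-0.645,0.19,0,1],[0.13,-0.645,0.19,0,1],[0.13,-0.645,0.19,0,1]]' >/dev/null; done
python3 -m handwheel '[[0,0,0,0,1],[0,0,0,0,1],[0,0,0,0,1],[0,0,0,0,1],[0,0,0,0,1]]' >/dev/null
python3 go.py 443 -362.6 34 91.8
python3 - <<'E'
from m import *
a=viewer.capture('top');b=viewer.capture('scene')
f=lambda i,r,c,w=60:cv2.resize(i['frame'][r:r+w,c:c+w,::-1],(300,300),interpolation=cv2.INTER_NEAREST)
cv2.imwrite('pics/c4.png',np.vstack([np.hstack([f(a,150,235,45),f(b,205,355,45)]),np.hstack([f(a,160,380,90),f(b,140,180,90)])]))
s=blob(a,(0,0,150),(180,60,255),(173,259),8); print(s and (s[0],s[1]))
E
```

```text
t 13.2 p [ 444.1 -362.3  150.7] yang 91.9 open 0.997 ff 0.0 F [0.7 0.3 0.4] M [ 0.06 -0.01 -0.04] q [ -45.   30.   90.    0.   60. -137.] tilt [-0. -0. -1.]
units xyz [ 0.023 -0.004  2.335]
turn units 0.01
(array([178.14285714, 264.14285714]), np.int32(7))
```

View pics/c4.png

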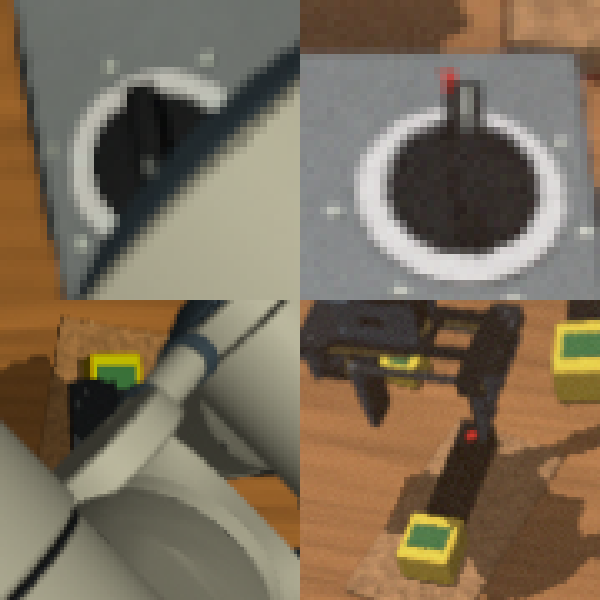

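The white mark now points at the red tick. The gripper is straddling the mat tachometer's handle at 150 mm height. Descending and gripping next.

```bash
python3 -c "
from h import *
b=viewer.capture('scene')
for a in (0,5,10): 
  t=np.radians(191.5-a); print(a,px(b,[[526+22*np.cos(t),123.6+22*np.sin(t),124]]))
"
python3 -m handwheel '[[0,0,0.6,0,1],[0,0,0.6,0,1],[0,0,0.5,0,1],[0,0,0.4,0,1],[0,0,0.23,0,1]]' >/dev/null; python3 go.py
for i in 1 2 3; do python3 -m handwheel '[[0,0,0,0,-1],[0,0,0,0,-1],[0,0,0,0,-1],[0,0,0,0,-1],[0,0,0,0,-1]]' >/dev/null; done;python3 go.py
```

```text
0 [[219.56310354 379.23261262]]
5 [[219.58854595 379.93643078]]
10 [[219.66350632 380.63918989]]
t 13.85 p [ 443.4 -362.4   32.5] yang 91.8 open 0.998 ff 0.0 F [-0.  -1.1 -0. ] M [-0.01  0.02 -0.02] q [ -45.   40.   95.    0.   45. -137.] tilt [ 0.001  0.001 -1.   ]
t 15.35 p [ 443.7 -362.9   34. ] yang 91.8 open 0.376 ff 30.0 F [-0.9  1.8  4.8] M [0.45 0.13 0.03] q [ -45.   40.   95.    0.   45. -137.] tilt [ 0.  0. -1.]
```

```bash
python3 -m handwheel '[[0,0,-0.15,0,-1],[0,0,-0.3,0,-1],[0,0,-0.5,0,-1],[0,0,-0.6,0,-1],[0,0,-0.6,0,-1]]' >/dev/null;
python3 -m handwheel '[[0,0,-0.4,0,-1],[0,0,-0.2,0,-1],[0,0,-0.1,0,-1],[0,0,0,0,-1],[0,0,0,0,-1]]' >/dev/null;python3 go.py 485.5 -62.4 165 91.8
python3 - <<'E'
from m import *
for n,g,r in(('scene',(190,215),(165,230)),('top',(174,420),(220,421))):
    c=viewer.capture(n); save(c,n+'5.png')
    print(n,'pred green',px(c,[[510,-360.5,42+137]]),'red',px(c,[[383,-364.5,36+137]]))
    for q in('tacho','window','tacho_grip'): print(q,[(np.round(x['centre']),round(x['conf'],2)) for x in spotter.landmark_of(q,c)][:3])
E
```

```text
t 16.35 p [ 443.4 -362.7  175.4] yang 91.8 open 0.367 ff 30.0 F [-1.1 -0.2 -1.9] M [ 0.03  0.03 -0.02] q [ -45.   28.   89.   -0.   63. -137.] tilt [ 0.001  0.001 -1.   ]
units xyz [-1.031  5.975  0.214]
turn units 0.0
scene pred green [[181.360596   209.12330908]] red [[150.59452872 223.42577385]]
tacho [(array([172., 216.]), 0.66), (array([146., 265.]), 0.65), (array([227., 308.]), 0.64)]
window [(array([162., 267.]), 0.86), (array([190., 209.]), 0.65)]
tacho_grip [(array([141., 266.]), 0.96), (array([166., 214.]), 0.58), (array([155., 197.]), 0.42)]
top pred green [[176.40638296 426.92054854]] red [[222.29156867 428.34885071]]
tacho []
window [(array([173., 425.]), 0.57)]
tacho_grip []
```

View pics/scene5.png

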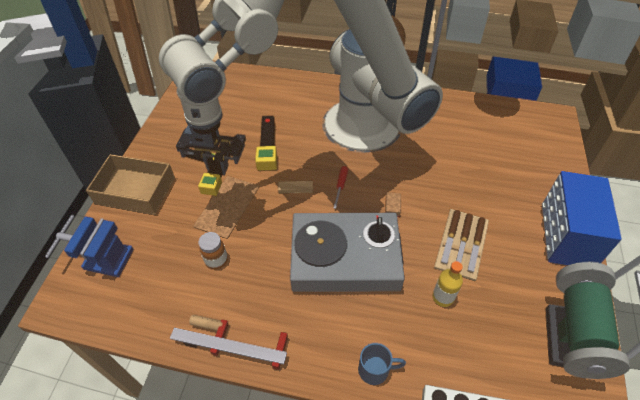

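The tachometer (nose at (183,209)) is in the gripper and close to level. Next I carry it over the disc, slightly high.

```bash
python3 -m handwheel '[[-0.1,0.3,0,0,-1],[-0.1,0.5,0,0,-1],[-0.1,0.6,0,0,-1],[-0.1,0.6,0,0,-1],[-0.1,0.6,0,0,-1]]' >/dev/null
python3 -m handwheel '[[-0.1,0.6,0,0,-1],[-0.1,0.6,0,0,-1],[-0.1,0.6,0,0,-1],[-0.1,0.6,0,0,-1],[-0.1,0.5,0,0,-1]]' >/dev/null
python3 -m handwheel '[[-0.03,0.3,0,0,-1],[0,0.175,0.1,0,-1],[0,0,0.1,0,-1],[0,0,0,0,-1],[0,0,0,0,-1]]' >/dev/null;python3 go.py 485.5 -62.4 160 91.8
cat > chk.py <<'E'
from m import *
s=bot.read_state(); dz=s['position'][2]-34
c=viewer.capture('scene'); P=np.array(s['position'])
d=np.array([510-443.5,-360.5+362.8,8+0]); e=np.array([383-443.5,-364.5+362.8,2.])
pg=px(c,[P+d])[0]; pr=px(c,[P+e])[0]
print('pred',pg,pr)
for n,p,lo,hi,z in(('green',pg,(40,60,50),(85,255,255),42+dz),('red',pr,(0,120,80),(12,255,255),36+dz)):
    b=blob(c,lo,hi,p,11)
    if b: print(n,b[0].round(1),b[1],at(c,b[0],z).round(1))
x,y=P[0]-443.5,P[1]+362.8; print('window xy',448+65*np.cos(.031)+x,-362.5+65*np.sin(.031)+y)
save(c,'chk.png')
c=viewer.capture('top'); save(c,'chkt.png')
E
python3 chk.py; python3 -c "
import cv2,numpy as np
f=lambda i,r,c,w:cv2.resize(i[r:r+w,c:c+w],(400,400),interpolation=cv2.INTER_CUBIC)
cv2.imwrite('pics/c6.png',np.hstack([f(cv2.imread('pics/chk.png'),140,250,120),f(cv2.imread('pics/chkt.png'),110,260,120)]))"
```

```text
t 18.25 p [485.6 -63.3 166.2] yang 91.8 open 0.369 ff 30.0 F [-0.3 -0.3 -0.9] M [0.05 0.03 0.01] q [ -14.   23.  101.   -0.   56. -106.] tilt [ 0.001  0.    -1.   ]
units xyz [0.002 0.019 0.123]
turn units -0.0
pred [211.61025946 310.47047714] [177.25520642 319.1767706 ]
green [211.2 310.4] 90 [550.8 -61.7 174.2]
window xy 555.1044114578121 -61.02346407459817
```

View pics/c6.png

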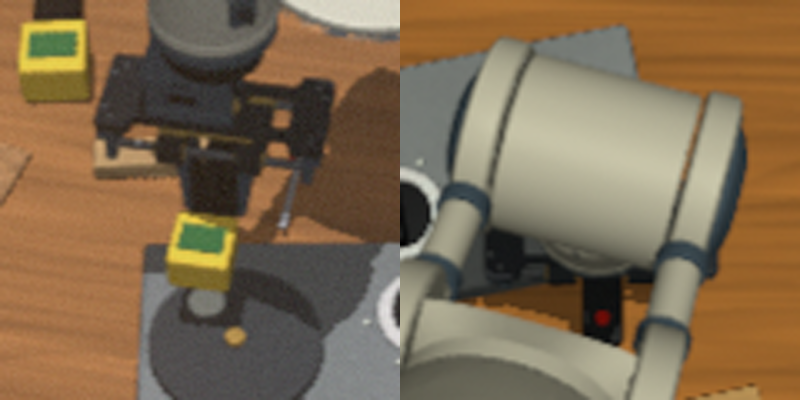

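The nose window is over the dot: estimated (555.1,−61.0) against (555.5,−60.2). The display sits where a level tool would put it. Lowering a little, then holding for more than 2 s.

```bash
python3 -m handwheel '[[0,0.01,0.06,0,-1],[0,0.01,0.06,0,-1],[0,0,0.04,0,-1],[0,0,0,0,-1],[0,0,0,0,-1]]' >/dev/null;python3 go.py
for i in 1 2 3 4 5 6 7; do python3 -m handwheel '[[0,0,0,0,-1],[0,0,0,0,-1],[0,0,0,0,-1],[0,0,0,0,-1],[0,0,0,0,-1]]' >/dev/null; done
python3 chk.py; python3 go.py 443.5 -362.8 185 91.8
```

```text
t 18.85 p [485.7 -61.7 158.3] yang 91.8 open 0.372 ff 30.0 F [-0.8 -0.1 -1.6] M [ 0.05  0.01 -0.07] q [ -14.   24.  101.   -0.   55. -106.] tilt [ 0.  0. -1.]
pred [213.50526796 311.12735823] [179.18172669 319.75400374]
green [213.  311.1] 90 [550.7 -60.  166.4]
window xy 555.2490873425696 -59.427610565998236
t 22.45 p [485.8 -61.7 158.4] yang 91.8 open 0.376 ff 30.0 F [-0.9 -0.1 -1.4] M [0.03 0.04 0.01] q [ -14.   24.  101.   -0.   55. -106.] tilt [-0. -0. -1.]
units xyz [ 1.036 -5.991 -0.531]
turn units 0.0
```

```bash
python3 -m handwheel '[[0,-0.2,-0.15,0,-1],[0.1,-0.5,-0.2,0,-1],[0.1,-0.6,-0.2,0,-1],[0.1,-0.6,0,0,-1],[0.1,-0.6,0,0,-1]]' >/dev/null
python3 -m handwheel '[[0.1,-0.6,0,0,-1],[0.1,-0.6,0,0,-1],[0.1,-0.6,0,0,-1],[0.1,-0.6,0,0,-1],[0.1,-0.5,0,0,-1]]' >/dev/null
python3 -m handwheel '[[0.1,-0.4,0,0,-1],[0.036,-0.191,0,0,-1],[0,0,0,0,-1],[0,0,0,0,-1],[0,0,0,0,-1]]' >/dev/null;python3 go.py 443.5 -362.8 34.5 91.8
```

```text
t 23.95 p [ 443.6 -361.8  186. ] yang 91.9 open 0.368 ff 30.0 F [ 1.   0.4 -1.2] M [0.04 0.   0.02] q [ -45.   27.   88.    0.   64. -137.] tilt [ 0.  0. -1.]
units xyz [ 3.00e-03 -2.10e-02  3.03e+00]
turn units 0.01
```

```bash
python3 -m handwheel '[[0,-0.02,0.4,0,-1],[0,0,0.5,0,-1],[0,0,0.5,0,-1],[0,0,0.5,0,-1],[0,0,0.4,0,-1]]' >/dev/null
python3 -m handwheel '[[0,0,0.3,0,-1],[0,0,0.2,0,-1],[0,0,0.1,0,-1],[0,0,0,0,-1],[0,0,0,0,-1]]' >/dev/null; python3 go.py 443.5 -362.8 34
```

```text
t 24.95 p [ 443.9 -363.9   41.5] yang 91.8 open 0.371 ff 30.0 F [-0.7  0.  -1.8] M [0.   0.07 0.03] q [ -45.   39.   95.    0.   46. -137.] tilt [-0.001 -0.001 -1.   ]
units xyz [0.007 0.022 0.15 ]
```

```bash
python3 -m handwheel '[[0,0,0.05,0,-1],[0,0,0.04,0,-1],[0,0,0.03,0,-1],[0,0,0,0,-1],[0,0,0,0,-1]]' >/dev/null; python3 go.py
python3 -m handwheel '[[0,0,0.02,0,-1],[0,0,0.02,0,-1],[0,0,0,0,-1],[0,0,0,0,-1],[0,0,0,0,-1]]' >/dev/null; python3 go.py
```

```text
t 25.45 p [ 443.5 -363.8   34.9] yang 91.8 open 0.37 ff 30.0 F [ 0.1 -0.3 -1.4] M [0.   0.09 0.03] q [ -45.   40.   95.   -0.   45. -137.] tilt [ 0.  0. -1.]
t 25.95 p [ 443.6 -363.9   34. ] yang 91.8 open 0.377 ff 30.0 F [-4.2  3.2 20.3] M [ 0.89  0.81 -0.04] q [ -45.   40.   95.   -0.   45. -137.] tilt [-0.001 -0.001 -1.   ]
```

It is on the mat. I ease off slightly, open, and go up.

```bash
python3 -m handwheel '[[0,0,-0.01,0,-1],[0,0,0,0,-0.1],[0,0,0,0,0.2],[0,0,0,0,0.6],[0,0,0,0,1]]' >/dev/null
python3 -m handwheel '[[0,0,0,0,1],[0,0,0,0,1],[0,0,0,0,1],[0,0,0,0,1],[0,0,0,0,1]]' >/dev/null;python3 go.py
python3 -m handwheel '[[0,0,-0.3,0,1],[0,0,-0.6,0,1],[0,0,-0.8,0,1],[0,0,-0.8,0,1],[0,0,-0.8,0,1]]' >/dev/null
python3 -m handwheel '[[0.2,0.3,-0.4,0,1],[0.4,0.6,0,0,1],[0.4,0.6,0,0,1],[0.4,0.6,0,0,1],[0.2,0.3,0,0,1]]' >/dev/null
python3 -m handwheel '[[0,0,0,0,1],[0,0,0,0,1],[0,0,0,0,1],[0,0,0,0,1],[0,0,0,0,1]]' >/dev/null;python3 go.py
python3 -c "
from m import *
save(viewer.capture('scene'),'fin.png')"
```

```text
t 26.95 p [ 443.6 -363.8   33.4] yang 91.8 open 1.003 ff 0.0 F [-0.1  0.1 -0.3] M [0.03 0.01 0.06] q [ -45.   40.   95.   -0.   45. -137.] tilt [-0. -0. -1.]
t 28.45 p [ 360.1 -246.8  218.3] yang 91.8 open 1.001 ff 0.0 F [-0.5 -1.   0.4] M [ 0.01 -0.02 -0.02] q [ -42.   15.  104.   -0.   61. -134.] tilt [ 0.  0. -1.]
```

View pics/fin.png

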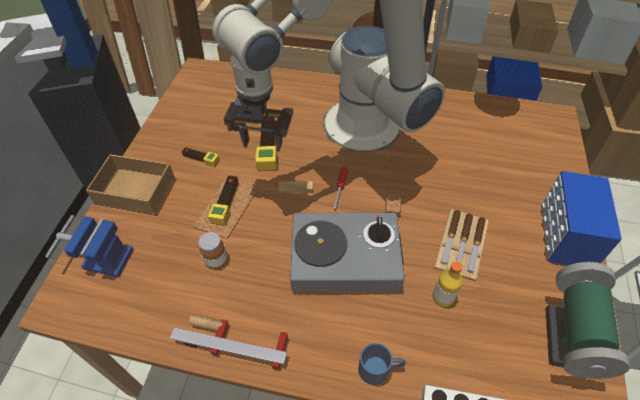

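The tachometer lies upright on the mat (red button (180,230), nose (212,219)). The dial pointer is at the tick (220,379). The jar (250,212) and the glue bottle (285,450) are standing, and the gripper is clear of everything.

```bash
python3 -c "
from plant import bot
print(bot.job_done())"
```

```text
the job is handed in; nothing more can be done
None
```

The job is done and handed in at about 28.5 s: the dial is at its off stop, the tachometer was held level about 37 mm above the white dot for over 3 s and laid back upright on the mat, and the glue bottle and jar are still standing.

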